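# Load the brass wire on the dispenser spindle

### The arm

A 7-joint arm with a two-finger parallel gripper is mounted at the origin on a cart in front of the work surface, level with it; the furniture and walls round the work are solid. World frame = base frame: x ahead of the robot, y to its left, z up, the work surface at z = 0. Lengths are in m, angles in rad, forces in N, time in s.
With the tool pointing down it reaches from about 0.425 to 0.95 m from the base axis. Payload 4.7 kg.
Tool frame: the origin (TCP) lies at the very end of the fingers, on their centre line; the grasp point (between the pads) lies 19 mm behind it (ctrl.hold_point_z is the distance from the TCP to the grasp point, in m); z points along the fingers, y is the line along which they close (so a half turn about z gives the same grasp; the last joint's range is limited). The gripper opens to 85 mm and grips with 20 to 120 N. Pads are 22 mm wide; open, the fingers measure 114 mm over their backs; the gripper's body (76 mm by 85 mm) begins 54 mm behind the grasp point. The pads swing forward as they close: fully open they stand 13 mm farther back than shut.
Start: joints at [-1.185, 0.469, -0.049, 1.532, 0.024, 1.141, -0.082], TCP at [0.272, 0.618, 0.231] pointing down, gripper open.
Joint ranges: [-2.59, 2.59], [-0.33, 1.99], [-1.39, 1.29], [0.1, 2.45], [-1.04, 4.18], [0.21, 1.99], [-2.66, 2.66]. Speed limits (rad/s): [2.57, 2.57, 3.14, 3.14, 3.14, 3.14, 3.14].

### API

Orientations are given as a rotation vector (axis times angle).
In Python, from station import ctrl, optics, workorder gives the robot as it stands (ctrl), with the cameras (optics) and the job (workorder).
- The arm moves only by the tool drive_effector, called after "Request:" as name(argument=value, ...), one argument or row to a line, values as JSON. Schema: {"type":"object","properties":{"offsets":{"type":"array","items":{"type":"array","items":{"type":"number"},"minItems":6,"maxItems":6},"minItems":1,"maxItems":20},"jaw":{"type":"number"},"force":{"type":"number"},"only":{"type":"string"},"quiet":{"type":"boolean"},"lines":{"type":"string"}},"required":["offsets"],"additionalProperties":false}. offsets is a list of rows, 1 to 20 of them, each of 6 numbers: dx, dy, dz in parts of the range, where 1.0 means 1 m, then a rotation vector rx, ry, rz in a scale on which 1.0 is pi rad; each row is the pose to reach, as a shift and turn from the pose commanded when the call began, along the tool's axes at that moment; what a row does not reach only later rows make up. A row lasts 1/8 s, in which the tool goes at most 0.0625 m and 0.188 rad, less where a joint would pass 70% of its speed; a pose out of reach is approached as far as the arm can. jaw is the finger opening in m, set as the call begins (left out keeps the last). The fingers move at their own pace and stop on an object; force is the grip in N (left out, the last holds). Time passes only in rows, so rows that do not move let the fingers close. The tool returns the time, the measured TCP pose, the force, the opening and the grip force at its end. only (a regular expression) keeps the lines of the reply that match it, lines (a string "A,B") keeps lines A to B, and quiet returns only ok. Input that does not fit is refused with a message, and nothing moves.
- ctrl.sense(): the state, without advancing time (a new reading comes with each control period).
- optics.snapshot(name): name is "side" or "top" or "wrist"; returns the picture (400x640x3 uint8, red, green, blue); there is no depth.
- optics.camera_params(name): a dict with "fx", "fy", "cx", "cy" (pixels), "D" ([k1, k2, p1, p2, k3] as OpenCV has them; the pictures are not rectified), "world_from_camera" (4x4, takes a point from camera to world coordinates). Camera axes: x right, y up, looking along -z (the intrinsics and any distortion apply to the point x, -y, -z); pixel columns grow to the right and rows downward; lengths in m; the calibration is good to about 2 mm. A picture is of the moment at which its call begins: read the wrist's pose just before it. camera_params takes no time and is no camera call; for the wrist camera it gives the pose at the moment of the call.
- workorder.job_done(): hands the job in; it is judged then, once.
The state is a dict: "time": time; "joints": joint angles; "qvel": joint speeds; "tau": joint torques, N m; "ee_pos": TCP position; "orientation": TCP orientation; "force": force on the tool from outside, world axes, zero at the start; "ft_torque": the same for the moment, N m; "finger_gap": finger opening in m; "gripper_force": force on a finger pad.
Only numpy, scipy, OpenCV 4.12 (cv2) and the standard library are available. Lean on these libraries where they do the work, as an engineer would, in place of code of your own. Each camera call takes 0.05 s, during which the arm holds its last target. There are 200 camera calls.

### The job

Fit the red spool of brass wire onto the upright spindle of the green wire stand: lower it over the pin right down until it sits flat on the rubber pad, and only then let go. Leave the blue spool of copper wire and the white spool of steel wire where they stand.

Things in the scene. Friction and masses are not known exactly. Their poses are not given: they have to be found in the camera images.
- spool_brass: The spool to fit: red plastic flanges, wound with yellow brass wire. It stands upright on the bench. Flanges 56 mm in diameter and 6 mm thick, winding 46 mm in diameter, 55 mm tall overall, open bore of 28 mm right through; 0.2 to 0.3 kg. Origin: centre of its underside; z is its axis (up). Can be gripped from above across the flanges (56 mm wide, from any side).
- spool_copper: Bystander: a spool of the same shape and size with blue plastic flanges and copper wire, standing upright. Origin: centre of its underside; z up.
- spool_steel: Bystander: a spool of the same shape and size with white plastic flanges and grey steel wire, standing upright. Origin: centre of its underside; z up.
- spool_stand: Wire stand, fixed to the bench: green round base 110 mm in diameter, a black rubber pad 50 mm in diameter on it whose top (the seat for the spool) is 20 mm above the origin, and one upright steel spindle 12 mm in diameter on the base's axis, its domed tip 85 mm above the origin (so 65 mm above the pad). Origin: centre of the base's underside on the bench top; z up along the spindle.

How it is judged:
On the way:
1. the red spool, still held in the fingers, is over the spindle and lowered to within 20 mm of the rubber pad (horizontal distance between spool_brass and spool_stand below 0.014 m and z of spool_brass in the frame of spool_stand below 0.04 m and contact force between the fingers and spool_brass above 0.5 N), for 0.1 s.
At the end, for the whole second after the job is handed in: The red spool is on the spindle (its axis within 14 mm of the stand's), its underside within 5 mm of the rubber pad's top, upright within about 7 degrees, at rest and released; the blue and white spools stand within 30 mm of where they were (horizontal distance between spool_brass and spool_stand below 0.014 m and z of spool_brass in the frame of spool_stand between 0.015 and 0.025 m and angle between spool_brass's own z axis and vertical below 0.12 rad and linear speed of spool_brass below 0.03 m/s and distance of each of spool_copper, spool_steel from where it was at the start of the episode below 0.03 m); the robot touches nothing.
It fails at once if the blue spool is moved by more than 30 mm or tipped (distance of spool_copper from where it was at the start of the episode above 0.03 m or angle between spool_copper's own z axis and vertical above 0.5 rad).
It fails at once if the white spool is moved by more than 30 mm or tipped (distance of spool_steel from where it was at the start of the episode above 0.03 m or angle between spool_steel's own z axis and vertical above 0.5 rad).
It also fails if it takes over 42 s, if anything falls off the work surface, if the arm or the gripper's body presses on something with over 40 N, if the wrist force passes 120 N, or if a joint passes its speed limit or range.

## Working session

There is one attempt and no reset: what is moved stays moved. The work goes in short steps, Python scripts to look and compute and a tool call to move; the robot and the scene stay as the last step left them, time stands still between calls to the robot, and variables do not carry over. Pictures are saved under pics/ and viewed, at most 10 in all, crops included, and the job is handed in when it is done.

```bash
ls; mkdir -p pics; cat > h.py <<'E'
import numpy as np, cv2
from station import ctrl, optics, workorder
from scipy.spatial.transform import Rotation as R
def snap(n,f):
    p=optics.camera_params(n); im=optics.snapshot(n); cv2.imwrite('pics/'+f,cv2.cvtColor(im,cv2.COLOR_RGB2BGR)); return im,p
def K(p): return np.array([[p['fx'],0,p['cx']],[0,p['fy'],p['cy']],[0,0,1.]])
def onplane(p,uv,z):
    q=cv2.undistortPoints(np.array([[uv]],float),K(p),np.array(p['D'],float))[0,0]
    T=np.array(p['world_from_camera']); d=T[:3,:3]@[q[0],-q[1],-1]; o=T[:3,3]
    return o+d*(z-o[2])/d[2]
def proj(p,X):
    T=np.array(p['world_from_camera']); c=(np.atleast_2d(X)-T[:3,3])@T[:3,:3]
    return cv2.projectPoints(c*[1,-1,-1],np.zeros(3),np.zeros(3),K(p),np.array(p['D'],float))[0][:,0]
def totool(dw):
    s=ctrl.sense(); return R.from_rotvec(s['orientation']).inv().apply(dw)
E
python3 - <<'E'
from h import *
for n in ('top','side'):
    im,p=snap(n,n+'0.png'); print(n,np.round(p['world_from_camera'],3).tolist(),p['fx'])
s=ctrl.sense(); print(s['time'],s['ee_pos'],s['orientation'],R.from_rotvec(s['orientation']).as_matrix().round(3),ctrl.hold_point_z)
E
```

```text
pics
station.py
top [[-0.023, 0.984, -0.175, 0.261], [-1.0, -0.025, -0.009, -0.012], [-0.013, 0.175, 0.985, 1.208], [0.0, 0.0, 0.0, 1.0]] 464.69577268916447
side [[0.902, 0.215, -0.374, 0.16], [-0.431, 0.492, -0.756, -0.643], [0.022, 0.844, 0.537, 0.49], [0.0, 0.0, 0.0, 1.0]] 369.43119635286837
0.1 [0.2718123  0.61728786 0.2303666 ] [-6.46866771e-01 -3.07396523e+00  2.73691801e-03] [[-0.915  0.403 -0.001]
 [ 0.403  0.915 -0.002]
 [-0.    -0.002 -1.   ]] 0.0187
```

View pics/top0.png

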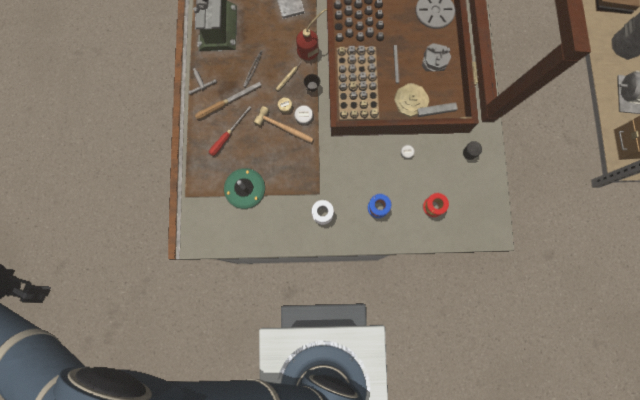

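View pics/side0.png

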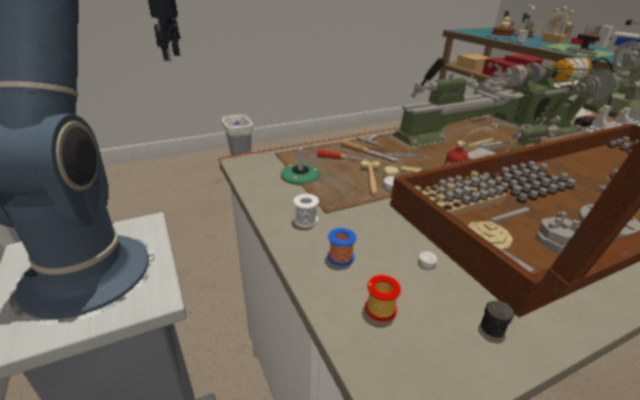

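The top view shows red at about (437,205), blue (380,206), white (322,212) and the stand (245,188). The side view agrees. A wooden post of the tray lies beyond the red spool, to the right and rear. Next I'll measure with colour centroids.

```bash
python3 - <<'E'
from h import *
p=optics.camera_params('top'); im=cv2.imread('pics/top0.png')
hsv=cv2.cvtColor(im,cv2.COLOR_BGR2HSV)
def fit(c,m,z,name,r=26):
    k=np.zeros(m.shape,np.uint8); x,y=c; k[y-r:y+r,x-r:x+r]=m[y-r:y+r,x-r:x+r]
    ct=max(cv2.findContours(k,0,1)[0],key=cv2.contourArea)
    (cx,cy),rr=cv2.minEnclosingCircle(ct); 
    P=np.array([onplane(p,q[0],z) for q in ct.astype(float)]); c2,r2=cv2.minEnclosingCircle(P[:,:2].astype(np.float32)*1000)
    print(name,(cx,cy),rr,'world',np.round(c2,1),'r',round(r2,1),onplane(p,(cx,cy),z).round(4))
H,S,V=cv2.split(hsv)
fit((437,205),(((H<8)|(H>172))&(S>150)).astype(np.uint8),.055,'red',18)
fit((380,206),((H>100)&(H<130)&(S>150)).astype(np.uint8),.055,'blue',18)
fit((322,212),((V>170)&(S<40)).astype(np.uint8),.055,'white',18)
fit((245,188),((H>60)&(H<95)&(S>90)).astype(np.uint8),.012,'stand')
a=np.hstack([cv2.resize(im[y-25:y+25,x-33:x+33],None,fx=6,fy=6,interpolation=2) for x,y in((437,205),(245,188))])
cv2.imwrite('pics/crop0.png',a)
E
```

```text
red (435.58209228515625, 205.06716918945312) 12.588891983032227 world [ 447.  -295.6] r 32.4 [ 0.4458 -0.296   0.055 ]
blue (378.5, 204.5) 11.068072319030762 world [ 450.9 -152.1] r 28.1 [ 0.4509 -0.152   0.055 ]
white (322.03070068359375, 210.8140869140625) 11.54092025756836 world [438.8  -9.6] r 29.1 [ 0.4384 -0.0097  0.055 ]
stand (252.0, 178.0) 9.999999747378752e-05 world [537.4 173.4] r 0.0 [0.5374 0.1734 0.012 ]
```

View pics/crop0.png

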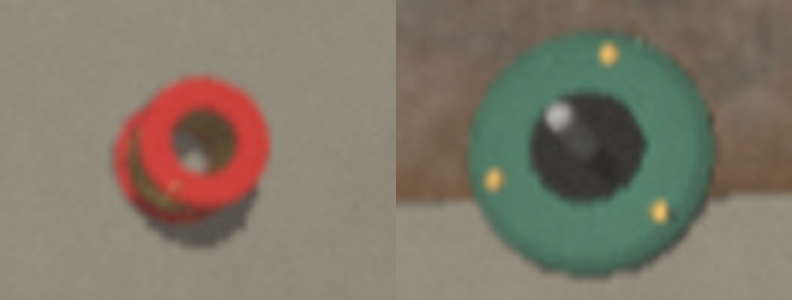

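The crop shows the red top flange centre at about (437.9,203.3). The green base is at about (244.2,188.0), the pad at (243.5,187.2) and the spindle tip at about (239,182).

```bash
python3 - <<'E'
from h import *
p=optics.camera_params('top')
red=onplane(p,(437.9,203.3),.055); print('red',red)
for uv,z in(((244.2,188),.01),((243.5,187.2),.02),((239,182),.083)): print(onplane(p,uv,z))
s=ctrl.sense()
print(totool(np.array([red[0],red[1],.25])-s['ee_pos']), np.hypot(*red[:2]))
# cross-check by side picture
q=optics.camera_params('side'); print(proj(q,[[*red[:2],.055],[*onplane(p,(243.5,187.2),.02)]]))
E
```

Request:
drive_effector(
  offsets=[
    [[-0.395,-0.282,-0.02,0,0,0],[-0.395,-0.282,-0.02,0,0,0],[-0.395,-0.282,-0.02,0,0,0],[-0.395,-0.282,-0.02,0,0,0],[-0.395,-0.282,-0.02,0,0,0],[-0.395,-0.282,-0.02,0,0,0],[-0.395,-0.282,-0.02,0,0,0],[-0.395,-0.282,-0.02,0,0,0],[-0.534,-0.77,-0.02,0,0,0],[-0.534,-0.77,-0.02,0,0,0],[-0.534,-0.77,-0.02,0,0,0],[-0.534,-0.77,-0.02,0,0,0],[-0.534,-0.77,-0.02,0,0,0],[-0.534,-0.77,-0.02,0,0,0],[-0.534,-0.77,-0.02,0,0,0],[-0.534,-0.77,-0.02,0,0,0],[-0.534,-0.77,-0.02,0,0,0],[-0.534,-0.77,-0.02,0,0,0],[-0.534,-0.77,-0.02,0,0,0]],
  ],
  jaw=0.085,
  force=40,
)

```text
refused: offsets[0]: the value is too long (schema: maxItems 6). Nothing was moved.
```

I used the wrong layout. The manual says a list of rows, each a list of 6 numbers; once more.

Request:
drive_effector(
  offsets=[
    [-0.395,-0.282,-0.02,0,0,0],
    [-0.395,-0.282,-0.02,0,0,0],
    [-0.395,-0.282,-0.02,0,0,0],
    [-0.395,-0.282,-0.02,0,0,0],
    [-0.395,-0.282,-0.02,0,0,0],
    [-0.395,-0.282,-0.02,0,0,0],
    [-0.395,-0.282,-0.02,0,0,0],
    [-0.395,-0.282,-0.02,0,0,0],
    [-0.534,-0.77,-0.02,0,0,0],
    [-0.534,-0.77,-0.02,0,0,0],
    [-0.534,-0.77,-0.02,0,0,0],
    [-0.534,-0.77,-0.02,0,0,0],
    [-0.534,-0.77,-0.02,0,0,0],
    [-0.534,-0.77,-0.02,0,0,0],
    [-0.534,-0.77,-0.02,0,0,0],
    [-0.534,-0.77,-0.02,0,0,0],
    [-0.534,-0.77,-0.02,0,0,0],
    [-0.534,-0.77,-0.02,0,0,0],
    [-0.534,-0.77,-0.02,0,0,0],
  ],
  jaw=0.085,
  force=40,
)

```text
time: 2.48
ee_pos: [0.4511, -0.3, 0.2509]
orientation: [-0.642, -3.075, -0.002]
force: [0.7, 0.7, 0.7]
finger_gap: 0.0849
gripper_force: 0.0
```

```bash
python3 - <<'E'
from h import *
s=ctrl.sense(); print(s['joints'],s['ee_pos'],R.from_rotvec(s['orientation']).as_matrix().round(3))
im,p=snap('wrist','w1.png'); print(np.round(p['world_from_camera'],3).tolist(), proj(p,[[.4502,-.3021,.055]]))
E
```

```text
[ 0.12287346  0.24284814  0.46777916  1.84803002 -0.1243474   1.08020584
  1.796871  ] [ 0.45107535 -0.30003069  0.25091815] [[-0.916  0.4   -0.   ]
 [ 0.4    0.916  0.001]
 [ 0.001  0.001 -1.   ]]
[[0.4, -0.88, -0.258, 0.384], [0.917, 0.384, 0.111, -0.271], [0.001, -0.281, 0.96, 0.393], [0.0, 0.0, 0.0, 1.0]] [[320.81265133 173.99636082]]
```

View pics/w1.png

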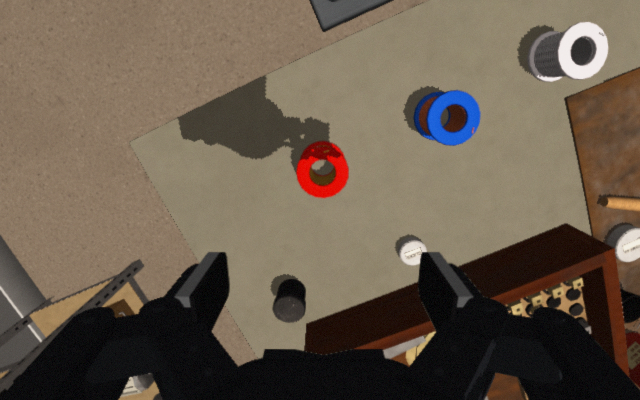

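The wrist view shows the red flange centre at about (323,169.5) against a predicted (321,174), so I'll check the difference with a mask.

```bash
python3 - <<'E'
from h import *
p=optics.camera_params('wrist'); im=cv2.imread('pics/w1.png')
H,S,V=cv2.split(cv2.cvtColor(im,cv2.COLOR_BGR2HSV)); m=(((H<6)|(H>174))&(S>180)).astype(np.uint8); m[:130]=0;m[215:]=0;m[:,:280]=0;m[:,370:]=0
ct=max(cv2.findContours(m,0,1)[0],key=cv2.contourArea); P=np.array([onplane(p,q[0],.055) for q in ct.astype(float)])
c,r=cv2.minEnclosingCircle((P[:,:2]*1000).astype(np.float32)); print(c,r, cv2.boundingRect(ct))
red=np.array([c[0]/1000,c[1]/1000,.022]); print(onplane(p,(323,169.5),.055))
s=ctrl.sense(); print(totool(red-s['ee_pos']))
E
```

```text
(446.7779541015625, -298.621826171875) 30.02921485900879 (296, 141, 52, 57)
[ 0.44682126 -0.2981348   0.055     ]
[ 0.00443363 -0.00066742  0.22903801]
```

Request:
drive_effector(
  offsets=[
    [0.003,0,0.06,0,0,0],
    [0.003,0,0.12,0,0,0],
    [0.003,0,0.16,0,0,0],
    [0.003,0,0.19,0,0,0],
    [0.003,0,0.21,0,0,0],
    [0.003,0,0.229,0,0,0],
    [0.003,0,0.229,0,0,0],
    [0.003,0,0.229,0,0,0],
  ],
  jaw=0.085,
  force=40,
)

```text
time: 3.52
ee_pos: [0.4485, -0.3005, 0.0229]
orientation: [0.645, 3.074, 0.0]
force: [-0.8, 0.3, -0.6]
finger_gap: 0.085
gripper_force: 0.0
```

```bash
python3 - <<'E'
from h import *
snap('wrist','w2.png')
E
```

```text
(no output)
```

View pics/w2.png

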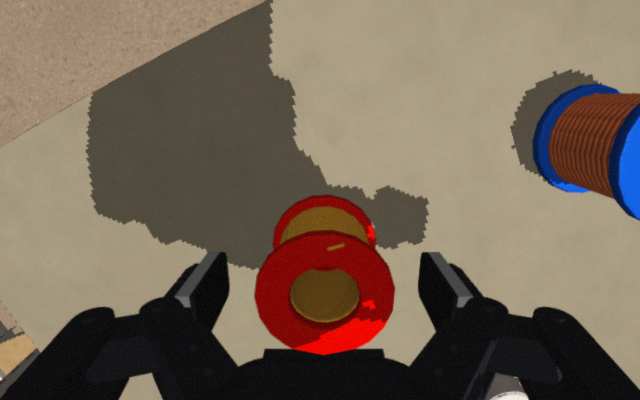

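The spool sits between the open pads, with its flange spanning 255..394 in u and about 231..356 in v, centre (325,293). Now I'll check its centre, then close.

```bash
python3 - <<'E'
from h import *
p=optics.camera_params('wrist'); s=ctrl.sense()
a=np.array([onplane(p,q,.055) for q in((255,293),(394,293),(325,231))]); print(a, np.linalg.norm(a[0]-a[1]))
d=(a-s['ee_pos'])@R.from_rotvec(s['orientation']).as_matrix(); print(d)
E
```

```text
[[ 0.43600559 -0.32404304  0.055     ]
 [ 0.45767075 -0.274702    0.055     ]
 [ 0.42313933 -0.28882092  0.055     ]] 0.05388800933328876
[[ 0.00206387 -0.02638198 -0.03185515]
 [ 0.00206944  0.02750603 -0.03184412]
 [ 0.02800798  0.00069273 -0.03189213]]
```

Request:
drive_effector(
  offsets=[
    [0,0,0,0,0,0],
    [0,0,0,0,0,0],
    [0,0,0,0,0,0],
    [0,0,0,0,0,0],
    [0,0,0,0,0,0],
    [0,0,0,0,0,0],
  ],
  jaw=0.04,
  force=60,
)

```text
time: 4.32
ee_pos: [0.4482, -0.3008, 0.0234]
orientation: [0.647, 3.073, 0.001]
force: [-0.7, 2.5, 7.0]
finger_gap: 0.0543
gripper_force: 62.7
```

Request:
drive_effector(
  offsets=[
    [0,0,-0.03,0,0,0],
    [0,0,-0.08,0,0,0],
    [0,0,-0.13,0,0,0],
    [0.02,0.06,-0.13,0,0,0],
    [0.14,0.479,-0.13,0,0,0],
    [0.14,0.479,-0.13,0,0,0],
    [0.14,0.479,-0.13,0,0,0],
    [0.14,0.479,-0.13,0,0,0],
    [0.14,0.479,-0.13,0,0,0],
    [0.14,0.479,-0.13,0,0,0],
    [0.14,0.479,-0.13,0,0,0],
    [0.14,0.479,-0.13,0,0,0],
    [0.14,0.479,-0.13,0,0,0],
    [0.14,0.479,-0.13,0,0,0],
    [0.14,0.479,-0.13,0,0,0],
  ],
)

```text
time: 6.2
ee_pos: [0.5126, 0.1924, 0.1524]
orientation: [-0.651, -3.073, 0.0]
force: [-0.3, -0.2, -3.6]
finger_gap: 0.0545
gripper_force: 64.9
```

```bash
python3 - <<'E'
from h import *
s=ctrl.sense(); M=R.from_rotvec(s['orientation']).as_matrix(); print(s['ee_pos'],M.round(3))
im,p=snap('wrist','w3.png'); im2,p2=snap('side','s3.png')
print(proj(p,[[.5115,.1945,.085],[.5115,.1945,.02]]),proj(p2,[[.5115,.1945,.085],[.5115,.1945,.02]]))
c=cv2.resize(im2[80:220,200:400],None,fx=3,fy=3); w=im
cv2.imwrite('pics/c3.png',cv2.cvtColor(np.vstack([cv2.resize(w[150:400,130:530],(600,375)),cv2.resize(im2[100:190,220:380],(400,225))[:, :400] if 0 else np.pad(cv2.resize(im2[100:190,220:380],(400,225)),((0,0),(0,200),(0,0)))]),4))
E
```

```text
[0.51263332 0.19235354 0.15238256] [[-0.914  0.405 -0.   ]
 [ 0.405  0.914 -0.   ]
 [-0.    -0.    -1.   ]]
[[325.42715907 211.29301335]
 [324.95696132 187.17996655]] [[300.23735477 147.1568664 ]
 [300.40790348 168.96613706]]
```

View pics/c3.png

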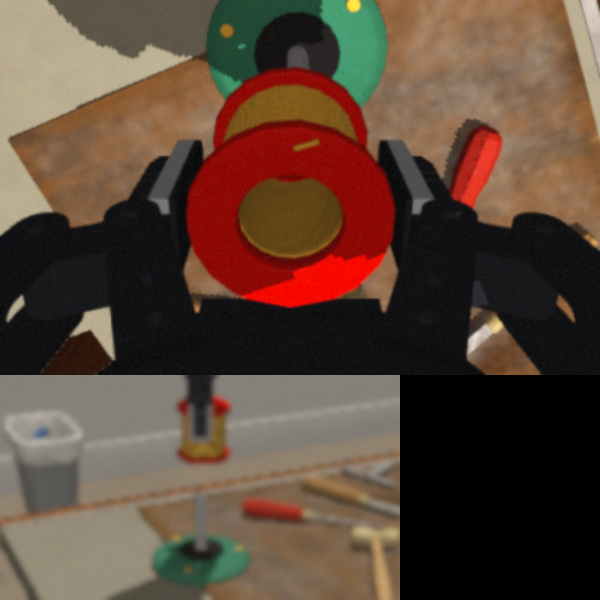

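In the wrist view, the pad and pin are centred at u≈328–329 (predicted 325), with the bore at u≈324. In the side view, the pin is at about u=300.4 and the spool at about 302. I'll fit the base rim in the wrist picture to refine this.

```bash
python3 - <<'E'
from h import *
from scipy.optimize import least_squares
p=optics.camera_params('wrist'); im=cv2.imread('pics/w3.png'); s=ctrl.sense(); M=R.from_rotvec(s['orientation']).as_matrix()
H,S,V=cv2.split(cv2.cvtColor(im,cv2.COLOR_BGR2HSV)); g=((H>60)&(H<95)&(S>90)&(V>25)).astype(np.uint8)
g=cv2.morphologyEx(g,cv2.MORPH_OPEN,np.ones((3,3)))
pts=[]
for v in range(110,215,2):
    u=np.where(g[v,230:430])[0]
    if len(u)>15: pts+= [(u[0]+230,v),(u[-1]+230,v)]
for z in(.0,.008,.012):
    P=np.array([onplane(p,q,z)[:2] for q in pts])
    f=least_squares(lambda c:np.hypot(*(P-c[:2]).T)-c[2],[.51,.19,.055],loss='soft_l1',f_scale=.001)
    c=np.array([*f.x[:2],z]); print(z,f.x.round(4),'tool',((c-s['ee_pos'])@M).round(4),np.abs(f.fun).mean().round(4),len(pts))
E
```

```text
0.0 [0.5133 0.1969 0.0549] tool [0.001  0.0039 0.1524] 0.0003 90
0.008 [0.5114 0.1976 0.0534] tool [0.003  0.0038 0.1444] 0.0003 90
0.012 [0.5105 0.198  0.0527] tool [0.004  0.0037 0.1404] 0.0002 90
```

Request:
drive_effector(
  offsets=[
    [0.002,0.0035,0,0,0,0],
    [0.002,0.0035,0.02,0,0,0],
    [0.002,0.0035,0.04,0,0,0],
    [0.002,0.0035,0.055,0,0,0],
    [0.002,0.0035,0.07,0,0,0],
    [0.002,0.0035,0.07,0,0,0],
  ],
)

```text
time: 7.05
ee_pos: [0.5114, 0.1977, 0.0811]
orientation: [-0.646, -3.072, 0.002]
force: [-0.2, -1.4, -2.1]
finger_gap: 0.0541
gripper_force: 64.9
```

```bash
python3 - <<'E'
from h import *
im,p=snap('wrist','w4.png'); im2,_=snap('side','s4.png')
cv2.imwrite('pics/c4.png',cv2.cvtColor(np.hstack([cv2.resize(im[200:400,220:430],(420,400)),cv2.resize(im2[110:190,260:340],(370,400))]),4))
E
```

```text
(no output)
```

View pics/c4.png

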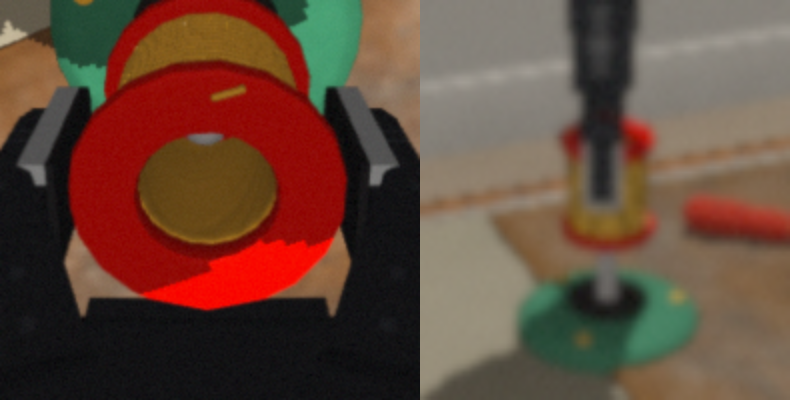

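The pin tip is inside the bore and centred sideways at crop (205,137). The side view shows the spool over the pin. Lowering on.

Request:
drive_effector(
  offsets=[
    [0,0,0.01,0,0,0],
    [0,0,0.02,0,0,0],
    [0,0,0.028,0,0,0],
    [0,0,0.032,0,0,0],
    [0,0,0.035,0,0,0],
    [0,0,0.035,0,0,0],
    [0,0,0.035,0,0,0],
  ],
)

```text
time: 8.02
ee_pos: [0.5123, 0.198, 0.0475]
orientation: [0.647, 3.074, 0.001]
force: [-0.5, -0.6, -3.1]
finger_gap: 0.0544
gripper_force: 64.9
```

Request:
drive_effector(
  offsets=[
    [0,0,0.001,0,0,0],
    [0,0,0.002,0,0,0],
    [0,0,0.003,0,0,0],
    [0,0,0.003,0,0,0],
    [0,0,0.003,0,0,0],
  ],
)

```text
time: 8.65
ee_pos: [0.5122, 0.1979, 0.0443]
orientation: [0.647, 3.074, 0.0]
force: [-1.0, -0.6, -1.7]
finger_gap: 0.0543
gripper_force: 64.9
```

Request:
drive_effector(
  offsets=[
    [0,0,0.0007,0,0,0],
    [0,0,0.0014,0,0,0],
    [0,0,0.002,0,0,0],
    [0,0,0.002,0,0,0],
  ],
)

```text
time: 9.15
ee_pos: [0.5122, 0.1979, 0.0435]
orientation: [-0.647, -3.074, -0.001]
force: [-3.4, -0.3, 7.4]
finger_gap: 0.0541
gripper_force: 66.0
```

Contact with the pad came at the expected height: 7 N with the TCP at 0.0435. Open, then look.

Request:
drive_effector(
  offsets=[
    [0,0,0,0,0,0],
    [0,0,0,0,0,0],
    [0,0,0,0,0,0],
    [0,0,0,0,0,0],
    [0,0,-0.02,0,0,0],
    [0,0,-0.06,0,0,0],
    [0,0,-0.12,0,0,0],
    [0,0,-0.15,0,0,0],
    [0,0,-0.15,0,0,0],
    [0,0,-0.15,0,0,0],
    [0,0,-0.15,0,0,0],
  ],
  jaw=0.085,
)

```text
time: 10.52
ee_pos: [0.5112, 0.1975, 0.1907]
orientation: [-0.646, -3.072, 0.003]
force: [-0.2, 1.3, -0.1]
finger_gap: 0.085
gripper_force: 0.0
```

```bash
python3 - <<'E'
from h import *
im,p=snap('wrist','w5.png'); im2,p2=snap('side','s5.png')
cv2.imwrite('pics/c5.png',cv2.cvtColor(np.hstack([cv2.resize(im[100:300,220:430],(420,400)),cv2.resize(im2[110:270,260:400],(370,400))]),4))
print(proj(p,[[.5122,.1979,.075],[.5122,.1979,.085]]))
E
```

```text
[[324.38673039 195.70563284]
 [324.39918469 199.16929159]]
```

View pics/c5.png

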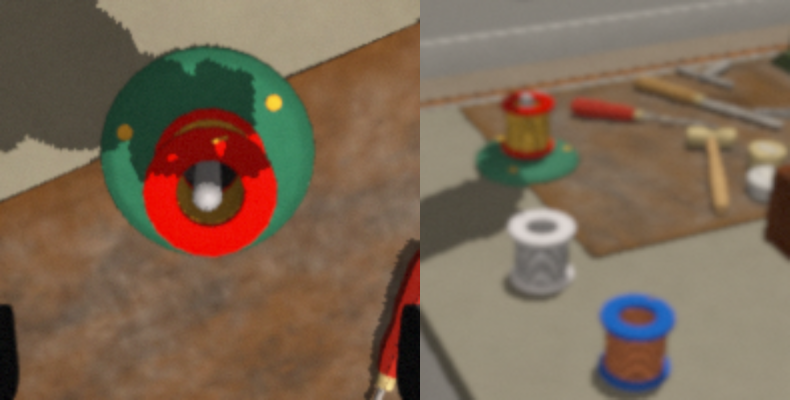

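The red spool sits upright on the pad. The pin tip at crop (208,197) is close to the bore centre (210,192). Blue and white have not moved, and the gripper is clear.

```bash
python3 -c "
from station import ctrl, optics, workorder
print(workorder.job_done())"
```

```text
the job is handed in; nothing more can be done
None
```

The red spool is seated flat on the rubber pad over the spindle and released, the blue and white spools look undisturbed, and the job was handed in at about 10.6 s; no verdict was returned.

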